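Feel the depth of a blind dowel hole with a depth gauge

ROBOT

A 6-joint arm with a two-finger parallel gripper is mounted at the origin on the work surface. World frame = base frame: x ahead of the robot, y to its left, z up, the work surface at z = 0. Lengths are in mm, angles in rad, forces in N, time in s.
With the tool pointing down it reaches from about 350 to 725 mm from the base axis. Payload 6 kg.
Tool frame: the origin (TCP) lies midway between the tips of the shut fingers; the grasp point (between the pads) lies 19 mm behind it; y points along the fingers, x is the direction in which the jaws open and shut, and the axes are right-handed (so a half turn about y gives the same grasp; the last joint's range is limited). The gripper opens to 85 mm and grips with 20 to 120 N. Pads are 22 mm wide; open, the fingers measure 114 mm over their backs; the gripper's body (76 mm by 85 mm) begins 54 mm behind the grasp point. The pads swing forward as they close: fully open they stand 13 mm farther back than shut.
Start: joints at [1.444, 0.04, 0.085, 0, -1.615, -0.334], TCP at [266.771, 537.408, 231.261] pointing down, gripper open.
Joint ranges: [-2.56, 2.56], [-1.29, 2.01], [-1.08, 1.49], [-3.29, 1.98], [-2.81, -0.18], [-2.99, 2.99]. Speed limits (rad/s): [2.57, 2.57, 3.01, 3.14, 3.14, 3.14].

INTERFACE

Orientations are given as a 3x3 rotation matrix whose columns are the frame's x, y, z axes.
In Python, from plant import manip, capture, get_calibration gives the robot as it stands. The module is installed in compiled form; this text tells all that it offers.
- The arm moves only by the tool servo_tool, never from a script. Its argument "deltas" is one flat list of numbers, 4 for each row, row after row: the shift along the world's x, y, z in m, then the turn about the world's z in rad. A call has 1 to 5 rows; each row is the pose to reach, as a shift and turn from the pose commanded when the call began; what a row does not reach only later rows make up. A row lasts 1/12 s, in which the tool goes at most 41.7 mm and 7.16 degrees, less where a joint would pass 70% of its speed; a pose out of reach is approached as far as the arm can. A call with a gripper value outside its range is refused whole. "claw" is the gripper command: -1 is shut, 1 is fully open, values between are in proportion, set as the call begins (left out, the last holds). The fingers move at their own pace and stop on an object; the grip force is fixed at half the most. Time passes only in rows, so rows that repeat a pose let the fingers close. It gives the time, the measured TCP pose, the force and the opening at its end, in the units of the state.
- manip.observe(): the state, without advancing time (a new reading comes with each control period).
- capture(name): name is "side" or "top" or "wrist"; returns the picture (420x560x3 uint8, red, green, blue); there is no depth.
- get_calibration(name): a dict with "fx", "fy", "cx", "cy" (pixels), "eye" and "rotation" of the camera in the world. Camera axes: x right, y down, z forward; pixel columns grow to the right and rows downward; lengths in mm; the calibration is good to about 2 mm. The wrist camera is an equidistant fisheye: a pixel r from the principal point sees the ray r / f radians off the axis. A picture is of the moment at which its call begins: read the wrist's pose just before it. get_calibration takes no time and is no camera call; for the wrist camera it gives the pose at the moment of the call.
- manip.job_done(): hands the job in, once; it reports no verdict.
The state is a dict: "time_s": time; "qpos": joint angles; "qvel": joint speeds; "joint_torque": joint torques, N m; "eef_pos": TCP position; "tcp_rot": TCP orientation; "ft_force": force on the tool from outside, world axes, zero at the start; "torque": the same for the moment, N m; "opening": opening from 0.0 (shut) to 1.0 (fully open).
Only numpy, scipy, OpenCV 4.12 (cv2) and the standard library are available. Lean on these libraries where they do the work, as an engineer would, in place of code of your own. Each camera call takes 0.05 s, during which the arm holds its last target.

TASK

Take the depth gauge out of its plywood block and lower its rod into the dowel hole in the timber, gently pushing on so that the stop slides up the rod until the rod bottoms out. Keep it lightly pressed on the bottom for a good second, then let go and leave the gauge standing upright in the hole, rod on the bottom and stop flat on the wood, so that I can read the depth. Never press hard on the timber, and leave the jar, the tin and the screwdriver where they are.

Things in the scene. Friction and masses are not known exactly. Their poses are not given: they have to be found in the camera images.
- stop: Stop of the depth gauge: aluminium disc, 44 mm across, 12 mm thick; its side screw is only for looks. The upright steel rod slides stiffly through it (about 4 N either way; it stays where left, the gauge's weight of about 1.5 N does not move it). Origin: centre of its underside, z up along the rod. At the start it lies on the block, the rod hanging in the block's hole.
- rod (a joint): How far the rod's tip stands out below the stop's underside, in m: 0.012 to 0.018 at the start, range 0 to 0.062. It grows as the rod is pushed down through the stop.
- grip (a point): Grip point of the gauge: on the rod's axis in the black square handle at its top (26 x 26 mm across, 40 mm tall, sides along this point's x and y; z up), 18 mm below the handle's top and 104 mm above the rod's tip. The handle sits on the rod on a stiff spring: it holds firm up to about 6 N of push, then gives by up to 4 mm, reaching its end at 14 N; beyond that it is rigid.
- rod_tip (a point): Lower end of the gauge's steel rod, on its axis. The rod is 10 mm in diameter, bevelled at the tip over the last 3 mm, bare between handle and stop.
- stand: Fixed plywood block in which the gauge is kept: 90 x 90 mm, 70 mm tall, with one upright 18 mm hole right through its middle. Origin: centre of its underside.
- post: Fixed piece of light timber lying on the bench: 90 mm (its x) by 240 mm (its y), 70 mm tall, with one open hole in its top face, a pencil line across it and old pale paint round the end away from the hole. Origin: centre of its underside.
- bore_mouth (a point): Centre of the dowel hole's mouth in the timber's top face, 70 mm above the bench, 50 mm from the timber's middle along its -y. Upright, 13 mm in diameter, 1.5 mm chamfer, flat hard bottom. It is blind: its depth is not known beforehand (28 to 52 mm) and must be felt. More than 25 N of the gauge on the timber is too hard.
- jar: Bystander: glass jar with a steel lid, 64 mm across, 75 mm tall. Origin: centre of its underside.
- tin: Bystander: steel can with a paper band, 76 mm across, 90 mm tall. Origin: centre of its underside.
- screwdriver: Bystander: screwdriver lying on the bench, 200 mm long. Its x axis runs from handle to tip.
Mind the look-alikes: they are no part of the job. What is meant by the stop is not blue or pink, and is the smaller of those in its own colour.

How it is judged (in metres and radians):
On the way, in this order (a step that is already met when the one before it is completed fails the run):
1. the rod's tip has entered the dowel hole (horizontal distance between rod_tip and bore_mouth below 0.004 m and z of rod_tip in the frame of bore_mouth below -0.006 m), for 0.05 s.
2. the rod is kept pressed on the hole's bottom (over 1 N) for 0.8 s, with the stop on the wood (horizontal distance between rod_tip and bore_mouth below 0.004 m and z of bore_floor_c0 in the frame of rod_tip above -0.0085 m and z of stop in the frame of bore_mouth below 0.002 m and angle between stop's own z axis and vertical below 0.06 rad and contact force between stop and bore_floor_c0 above 1 N), for 0.8 s.
At the end, for the whole second after the job is handed in: The gauge stands released and at rest in the dowel hole: rod tip within 4 mm of the hole's axis and within 1.5 mm of its bottom, the stop's underside no more than 2 mm above the timber's top face, the gauge upright within 0.06 rad (horizontal distance between rod_tip and bore_mouth below 0.004 m and z of bore_floor_c0 in the frame of rod_tip above -0.0085 m and z of stop in the frame of bore_mouth below 0.002 m and angle between stop's own z axis and vertical below 0.06 rad and linear speed of stop below 0.02 m/s and angular speed of stop below 0.2 rad/s); the robot touches nothing.
It fails at once if the gauge presses on the timber with more than 25 N (contact force between stop and post above 25 N).
It fails at once if the jar is moved by more than 20 mm (distance of jar from where it was at the start of the episode above 0.02 m).
It fails at once if the tin is moved by more than 20 mm (distance of tin from where it was at the start of the episode above 0.02 m).
It fails at once if the screwdriver is moved by more than 20 mm (distance of screwdriver from where it was at the start of the episode above 0.02 m).
It also fails if it takes over 51 s, if anything falls off the work surface, if the arm or the gripper's body presses on something with over 40 N, if the wrist force passes 120 N, or if a joint passes its speed limit or range.

## Working session

There is one attempt and no reset: what is moved stays moved. The work goes in short steps, Python scripts to look and compute and a tool call to move; the robot and the scene stay as the last step left them, time stands still between calls to the robot, and variables do not carry over. Pictures are saved under pics/ and viewed, and the job is handed in when it is done.

Besides the shell and the picture viewer there is one more tool, called by a JSON object that holds its "method" and its "body". servo_tool: Moves the arm, as the interface text tells. Its arguments: {"type":"object","properties":{"deltas":{"type":"array","items":{"type":"number"}},"claw":{"type":"number"}},"required":["deltas"]}

```bash
mkdir -p pics
python3 - <<'E'
from plant import manip, capture, get_calibration
import cv2
for n in ["side","top","wrist"]:
    c=get_calibration(n); print(n,{k:(v if not hasattr(v,'tolist') else v.tolist()) for k,v in c.items()})
    im=capture(n); cv2.imwrite(f"pics/{n}0.png",im[:,:,::-1])
s=manip.observe(); print(s)
E
```

```text
side {'fx': 486.6783866426329, 'fy': 486.6783866426329, 'cx': 274.856867743497, 'cy': 210.96871645262792, 'eye': [466.30648415427817, 563.2945152028724, 856.2303181306106], 'rotation': [[-0.989697426554397, -0.094877859958566, 0.10722497638743826], [-0.1417465481926949, 0.7548183184202671, -0.6404351819291756], [-0.02017225686580397, -0.6490358217131647, -0.7604903564056925]]}
top {'fx': 484.22862527285906, 'fy': 484.22862527285906, 'cx': 286.61788869501765, 'cy': 211.80299839523195, 'eye': [327.87387779622804, -14.920182449010973, 1170.833019899342], 'rotation': [[0.02384799244269794, -0.9808516206872283, 0.193290898522642], [-0.9996857073455748, -0.024892371997435842, -0.002975961242771264], [0.007730445357818803, -0.19315917791184178, -0.9811369793270412]]}
wrist {'fx': 325.19226210127806, 'fy': 325.19226210127806, 'cx': 279.925591966201, 'cy': 207.86773948406668, 'eye': [335.9841101306798, 503.92504440359767, 372.74582571124245], 'rotation': [[-0.4446540021733871, -0.8537021160286388, -0.27106367414209787], [-0.8957022422404884, 0.42399228901980757, 0.13397026572006476], [0.00055
[... 162 characters left out ...]
     -1.61552402e+00, -3.33667763e-01]), 'qvel': array([-3.25271921e-04, -1.38908180e-03,  3.08744713e-03,  2.08747636e-03,
       -5.69240848e-04, -3.11764863e-05]), 'joint_torque': array([-2.59952940e-03, -3.68614304e+01,  3.47690392e+01,  6.93633243e+00,
       -4.41232594e-03,  9.91277716e-06]), 'eef_pos': array([266.61740045, 537.21910483, 230.52502623]), 'tcp_rot': array([[-4.44602701e-01, -5.05371797e-04,  8.95727739e-01],
       [-8.95726837e-01, -1.27635724e-03, -4.44602973e-01],
       [ 1.36795838e-03, -9.99999058e-01,  1.14796793e-04]]), 'ft_force': array([0.31027788, 0.19766518, 0.60681913]), 'torque': array([-0.05949193,  0.05996487,  0.02687844]), 'opening': 1.000204562554571}
```

View pics/side0.png

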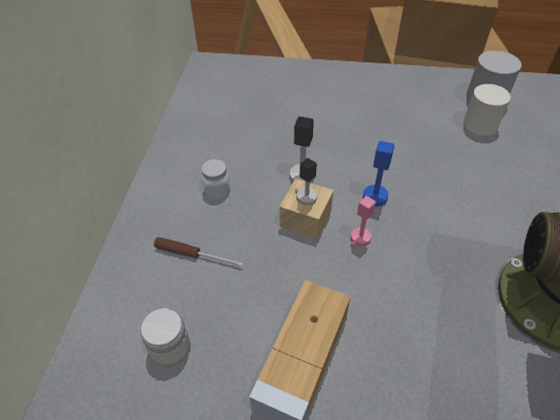

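View pics/top0.png

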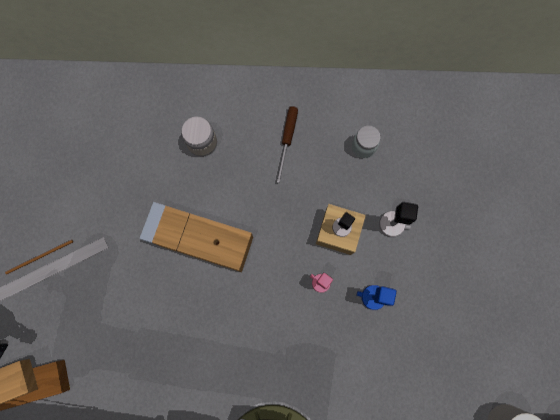

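View pics/wrist0.png

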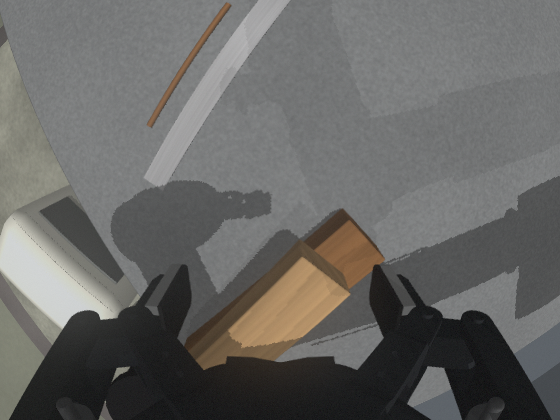

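Run:
```python
import cv2, numpy as np
t=cv2.imread("pics/top0.png"); s=cv2.imread("pics/side0.png")
a=cv2.resize(t[195:265,305:425],None,fx=5,fy=5,interpolation=cv2.INTER_CUBIC)[:, :600]
cv2.imwrite("pics/ct.png",a)
b=cv2.resize(s[100:250,260:410],None,fx=4,fy=4,interpolation=cv2.INTER_CUBIC); cv2.imwrite("pics/cs.png",b)
c=cv2.resize(t[195:275,135:260],None,fx=6,fy=6,interpolation=cv2.INTER_CUBIC); cv2.imwrite("pics/ctp.png",c)
d=cv2.resize(s[275:420,240:360],None,fx=4,fy=4,interpolation=cv2.INTER_CUBIC); cv2.imwrite("pics/csp.png",d)
```

```text
(no output)
```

View pics/ct.png

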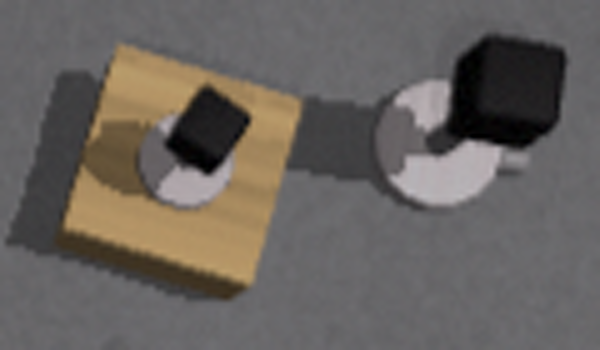

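View pics/cs.png

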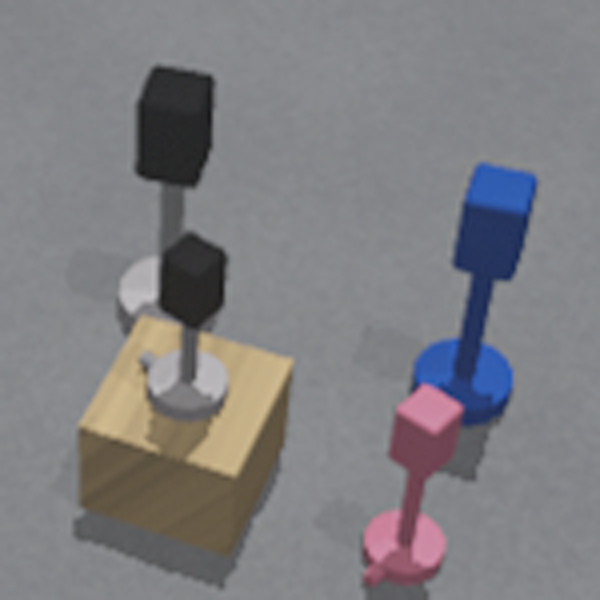

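View pics/ctp.png

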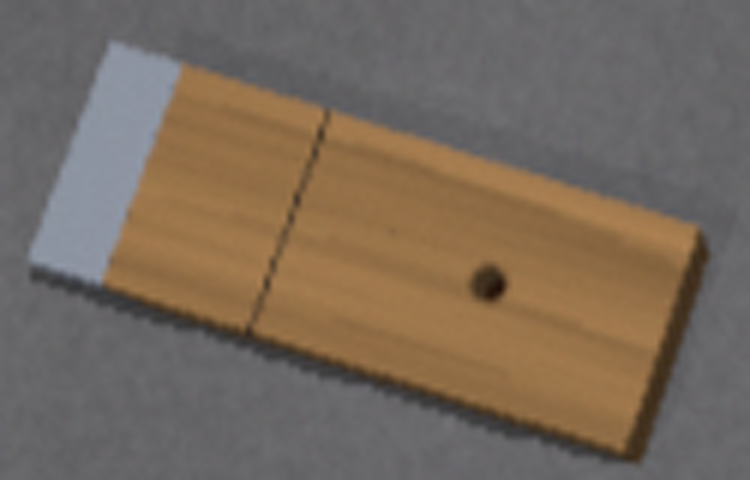

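View pics/csp.png

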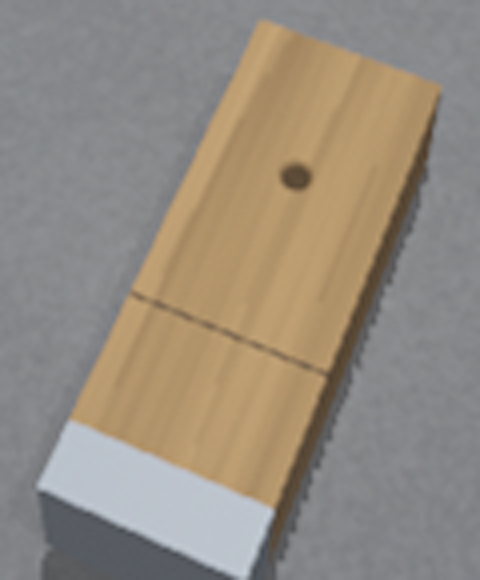

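```bash
cat > h.py <<'E'
import numpy as np, cv2
from plant import manip, capture, get_calibration
def ray(c,uv):
    uv=np.asarray(uv,float); x=(uv[0]-c['cx']); y=(uv[1]-c['cy'])
    if c.get('fish'):
        r=np.hypot(x,y); th=r/c['fx']; d=np.array([x/r*np.sin(th),y/r*np.sin(th),np.cos(th)]) if r>0 else np.array([0,0,1.])
    else: d=np.array([x/c['fx'],y/c['fy'],1.])
    d=np.array(c['rotation'])@d; return np.array(c['eye']),d/np.linalg.norm(d)
def onz(c,uv,z):
    e,d=ray(c,uv); return e+d*(z-e[2])/d[2]
def tri(l):
    A=np.zeros((3,3));b=np.zeros(3)
    for e,d in l:
        P=np.eye(3)-np.outer(d,d);A+=P;b+=P@e
    return np.linalg.solve(A,b)
def proj(c,p):
    q=np.array(c['rotation']).T@(np.asarray(p,float)-np.array(c['eye']))
    if c.get('fish'):
        n=np.hypot(q[0],q[1]); th=np.arctan2(n,q[2]); return np.array([c['cx']+c['fx']*th*q[0]/n,c['cy']+c['fx']*th*q[1]/n])
    return np.array([c['cx']+c['fx']*q[0]/q[2],c['cy']+c['fy']*q[1]/q[2]])
def cal(n):
    c=dict(get_calibration(n)); c['fish']=(n=='wrist'); return c
E
python3 - <<'E'
from h import *
T=cal('top');S=cal('side')
t=lambda x,y:(305+x/5-.4,195+y/5-.4); s=lambda x,y:(260+x/4-.375,100+y/4-.375)
tp=lambda x,y:(135+x/6-.4,195+y/6-.4); sp=lambda x,y:(240+x/4-.375,275+y/4-.375)
np.set_printoptions(precision=1,suppress=True)
print('stop disc top z82', onz(T,t(186,160),82), onz(S,s(189,378),82))
print('block top', [onz(T,t(*p),70) for p in [(118,45),(302,98),(250,287),(58,234)]])
print('block side',[onz(S,s(*p),70) for p in [(143,318),(293,358),(238,473),(80,428)]])
print('hole', onz(T,tp(489,283),70), onz(S,sp(296,177),70))
for n,f,c,l in [('T',tp,T,[(110,42),(700,230),(632,458),(32,262)]),('S',sp,S,[(265,20),(441,92),(38,487),(252,578)])]:
    print(n,[onz(c,f(*p),70) for p in l])
print('handle T z177',[onz(T,t(*p),177) for p in [(208,87),(249,120),(208,175),(166,140)]])
print('handle S z177',[onz(S,s(*p),177) for p in [(191,233),(226,250),(195,270),(161,250)]])
print('jar',onz(T,(368,133),75)[:2],'tin',onz(T,(197,130),90)[:2],'drv',onz(T,(279,182),5)[:2],onz(T,(293,110),15)[:2],'big',onz(T,(394,222),12),'pink',onz(T,(321,283),30),'blue',onz(T,(375,297),30))
for p in [(208,87),(249,120),(166,140)]: pass
E
```

```text
stop disc top z82 [ 511.2 -144.8   82. ] [ 513.8 -144.5   82. ]
block top [array([ 566.6, -114.5,   70. ]), array([ 543.7, -200. ,   70. ]), array([ 455.2, -175.6,   70. ]), array([477.4, -87.6,  70. ])]
block side [array([ 544.7, -197.7,   70. ]), array([ 459.3, -177.3,   70. ]), array([482.5, -91.6,  70. ]), array([ 568.8, -112.2,   70. ])]
hole [470.8 141.3  70. ] [472.7 143.   70. ]
T [array([561. , 292.6,  70. ]), array([493.3,  61.7,  70. ]), array([405.8,  84. ,  70. ]), array([474.6, 315.6,  70. ])]
S [array([494.7,  63. ,  70. ]), array([410.7,  91.2,  70. ]), array([562.7, 293.5,  70. ]), array([474. , 316.9,  70. ])]
handle T z177 [array([ 526.4, -142.7,  177. ]), array([ 512.8, -159.8,  177. ]), array([ 489.1, -142.7,  177. ]), array([ 503.4, -125.1,  177. ])]
handle S z177 [array([ 516.9, -156.5,  177. ]), array([ 498.3, -146.3,  177. ]), array([ 512.3, -130.2,  177. ]), array([ 530.6, -142.4,  177. ])]
jar [ 740.3 -207.8] tin [731.3 197. ] drv [632.5   2.3] [819.3 -28.3] big [ 537.5 -280.3   12. ] pink [ 385.3 -102.7   30. ] blue [ 356.1 -228.5   30. ]
```

Silver candidates: one in the block (top 343,226; side 307,196) and one on the bench (top 394,222; side 301,172). The one in the block is smaller, and the crops confirm it. The blue (top 375,297) and pink (top 321,283) gauges are excluded. The timber hole is at top (216,242). I'll hover over the gauge in the block.

{"method": "servo_tool", "body": {"deltas": [0.013,-0.038,0.01,-0.04,0.026,-0.076,0.02,-0.08,0.039,-0.114,0.03,-0.12,0.052,-0.152,0.03,-0.17,0.065,-0.19,0.03,-0.17], "claw": 1}}

```text
time_s: 0.57
eef_pos: [332.0, 345.8, 261.8]
tcp_rot: [[-0.591, 0.0, 0.806], [-0.806, 0.001, -0.591], [-0.001, -1.0, -0.0]]
ft_force: [0.8, 0.6, -0.3]
opening: 1.003
```

{"method": "servo_tool", "body": {"deltas": [0.013,-0.038,0,0,0.026,-0.076,0,0,0.039,-0.114,0,0,0.052,-0.152,0,0,0.065,-0.19,0,0]}}

```text
time_s: 0.98
eef_pos: [396.7, 155.5, 261.3]
tcp_rot: [[-0.589, 0.0, 0.808], [-0.808, 0.001, -0.589], [-0.001, -1.0, -0.0]]
ft_force: [1.5, 1.1, 0.3]
opening: 1.0
```

{"method": "servo_tool", "body": {"deltas": [0.013,-0.038,0,0,0.026,-0.076,0,0,0.039,-0.114,0,0,0.052,-0.152,0,0,0.065,-0.19,0,0]}}

```text
time_s: 1.4
eef_pos: [461.8, -34.6, 261.3]
tcp_rot: [[-0.59, 0.001, 0.808], [-0.808, 0.0, -0.59], [-0.001, -1.0, 0.0]]
ft_force: [0.4, 0.1, -0.5]
opening: 0.999
```

{"method": "servo_tool", "body": {"deltas": [0.013,-0.038,0,0,0.026,-0.076,0,0,0.039,-0.11,0,0,0.039,-0.11,0,0,0.039,-0.11,0,0]}}

```text
time_s: 1.82
eef_pos: [500.6, -144.3, 260.0]
tcp_rot: [[-0.593, -0.003, 0.805], [-0.805, -0.0, -0.593], [0.002, -1.0, -0.002]]
ft_force: [-0.1, 1.2, 0.6]
opening: 0.999
```

Run:
```python
from h import *
s=manip.observe(); print(s['time_s'],s['eef_pos'],s['tcp_rot'],s['ft_force'],s['qpos'])
c=cal('wrist'); im=capture('wrist')[:,:,::-1]; cv2.imwrite('pics/w1.png',im)
import pickle; pickle.dump(c,open('w1.pkl','wb'))
cv2.imwrite('pics/w1c.png',cv2.resize(im[200:400,180:380],None,fx=3,fy=3,interpolation=cv2.INTER_CUBIC))
print(proj(c,(512.5,-144.6,175)),proj(c,(512.5,-144.6,82)),proj(c,s['eef_pos']))
```

```text
1.8167 [ 500.61437954 -144.34340062  259.98744799] [[-5.92922078e-01 -2.62325601e-03  8.05255567e-01]
 [-8.05258211e-01 -7.97622044e-05 -5.92924285e-01]
 [ 1.61962115e-03 -9.99996556e-01 -2.06510567e-03]] [-0.14511913  1.22393415  0.64080086] [ 1.05859769e-01 -1.62868763e-01 -5.69082589e-02 -1.99035274e-04
 -1.67937383e+00  8.30229857e-01]
[271.68482696 200.98802255] [273.87666703 174.68159616] [281.7421632  268.78489494]
```

View pics/w1.png

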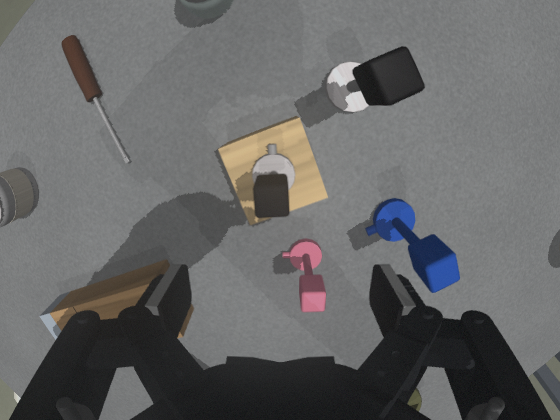

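Run:
```python
import cv2
im=cv2.imread('pics/w1.png'); cv2.imwrite('pics/w1c.png',cv2.resize(im[130:230,215:335],None,fx=6,fy=6,interpolation=cv2.INTER_CUBIC))
g=im.copy(); h=im[130:230,215:335].astype(int).sum(2); print(h[65,20:100]); print(h[30:100,56])
```

```text
[244 257 300 315 316 316 315 318 318 319 317 314 319 314 315 308 313 307
 236 158 150 166 166 174 168 167 172 164 171 171 166 177 168 176 172 171
 169 173 177 170 177 173 176 175 176 177 174 173 173 175 168 166 160 293
 442 497 492 501 502 504 505 511 508 511 513 510 514 512 508 511 510 510
 508 510 509 511 511 512 510 512]
[529 523 523 518 508 511 519 516 512 511 487 388 266 242 195 155 155 159
 159 162 154 161 147 160 159 163 170 174 171 181 176 172 182 172 178 169
 172 175 172 170 175 166 166 169 170 164 169 164 164 163 160 157 164 158
 161 151 155 260 329 331 343 348 356 366 371 361 344 349 358 359]
```

View pics/w1c.png

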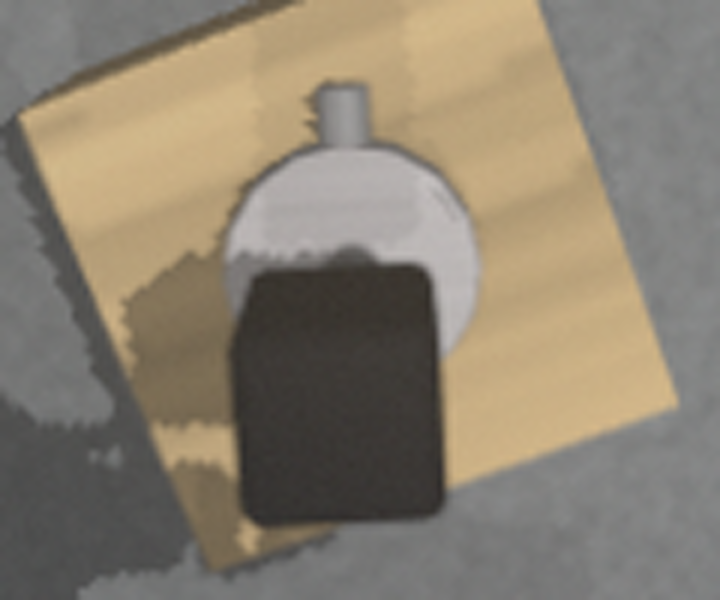

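Run:
```python
from h import *; import pickle
np.set_printoptions(precision=1,suppress=True)
c=pickle.load(open('w1.pkl','rb'))
P=[np.array((215+x/6-.4,130+y/6-.4)) for x,y in [(233,343),(439,333),(446,518),(242,524)]]
for z in (172,177):
    Q=[onz(c,p,z) for p in P]; print(z,np.mean(Q,0),[np.linalg.norm(Q[i]-Q[(i+1)%4]) for i in range(4)])
    print([np.degrees(np.arctan2(*(Q[(i+1)%4]-Q[i])[[1,0]]))%90 for i in range(4)])
print('disc z82',onz(c,(215+352/6-.4,130+250/6-.4),82))
```

```text
172 [ 511.8 -143.6  172. ] [np.float64(25.09695038926739), np.float64(23.778251055522837), np.float64(25.547385956667558), np.float64(23.34727972381112)]
[np.float64(56.41093524437869), np.float64(56.145213254919355), np.float64(55.43000875538931), np.float64(55.04396863320353)]
177 [ 512.9 -144.6  177. ] [np.float64(24.551863970082646), np.float64(23.261805769490337), np.float64(24.992516424128482), np.float64(22.840194802935684)]
[np.float64(56.41093524437892), np.float64(56.14521325491941), np.float64(55.43000875538938), np.float64(55.04396863320344)]
disc z82 [ 515.7 -146.2   82. ]
```

Handle top is centred at about (512.5,-144.5) with yaw about 55.7°. I'll align to it and descend.

{"method": "servo_tool", "body": {"deltas": [0.012,-0.002,0,0.035,0.012,-0.002,-0.01,0.035,0.012,-0.002,-0.025,0.035,0.012,-0.002,-0.045,0.035,0.012,-0.002,-0.045,0.035]}}

```text
time_s: 2.28
eef_pos: [511.0, -142.8, 211.5]
tcp_rot: [[-0.56, -0.006, 0.828], [-0.828, 0.002, -0.56], [0.002, -1.0, -0.006]]
ft_force: [0.0, 0.4, -1.1]
opening: 0.999
```

{"method": "servo_tool", "body": {"deltas": [0,0,-0.02,0,0,0,-0.04,0,0,0,-0.06,0,0,0,-0.077,0,0,0,-0.077,0]}}

```text
time_s: 2.7
eef_pos: [510.9, -143.4, 135.9]
tcp_rot: [[-0.561, -0.005, 0.828], [-0.828, 0.001, -0.561], [0.002, -1.0, -0.005]]
ft_force: [-1.0, 0.0, -0.3]
opening: 1.0
```

Run:
```python
from h import *
s=manip.observe(); print(s['time_s'],s['eef_pos'],s['ft_force'])
for n in ('wrist','side'):
    im=capture(n)[:,:,::-1]; cv2.imwrite(f'pics/{n}2.png',im)
cv2.imwrite('pics/side2c.png',cv2.resize(im[60:260,220:400],None,fx=3,fy=3))
```

```text
2.7 [ 510.886588   -143.36268791  135.86983889] [-9.80831585e-01  4.74072199e-04 -3.02196419e-01]
```

View pics/wrist2.png

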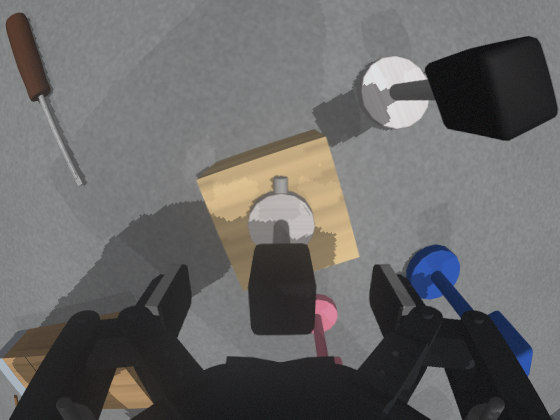

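View pics/side2c.png

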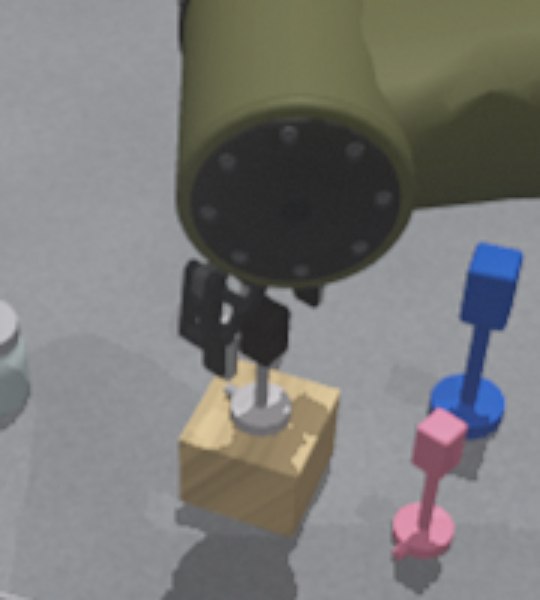

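Handle (wrist 282,290) is centred between the open pads. I'll close.

{"method": "servo_tool", "body": {"deltas": [0.0015,-0.001,0,0,0.0015,-0.001,0,0]}}

```text
time_s: 2.97
eef_pos: [515.2, -145.6, 141.2]
tcp_rot: [[-0.561, 0.003, 0.828], [-0.828, -0.0, -0.561], [-0.001, -1.0, 0.003]]
ft_force: [-1.2, -1.2, 0.2]
opening: 0.999
```

{"method": "servo_tool", "body": {"deltas": [0,0,0,0,0,0,0,0,0,0,0,0,0,0,0,0,0,0,0,0], "claw": -1}}

```text
time_s: 3.38
eef_pos: [514.3, -145.6, 139.3]
tcp_rot: [[-0.561, -0.0, 0.828], [-0.828, -0.0, -0.561], [0.0, -1.0, 0.0]]
ft_force: [1.7, -0.2, 0.2]
opening: 0.3
```

{"method": "servo_tool", "body": {"deltas": [0,0,0,0,0,0,0,0,0,0,0,0,0,0,0,0,0,0,0,0]}}

```text
time_s: 3.8
eef_pos: [514.3, -145.7, 139.4]
tcp_rot: [[-0.561, 0.0, 0.828], [-0.828, -0.0, -0.561], [0.0, -1.0, 0.0]]
ft_force: [-1.2, -0.9, 0.9]
opening: 0.296
```

Run:
```python
from h import *
s=manip.observe(); print(s['time_s'],s['eef_pos'],s['ft_force'],s['tcp_rot'],s['opening'])
im=capture('wrist')[:,:,::-1]; cv2.imwrite('pics/wrist3.png',im)
```

```text
3.8 [ 514.26085681 -145.69883532  139.38685164] [-1.21890227 -0.88317836  0.90357113] [[-5.61175838e-01  2.23283303e-05  8.27696610e-01]
 [-8.27696578e-01 -2.97417179e-04 -5.61175808e-01]
 [ 2.33641072e-04 -9.99999956e-01  1.85384417e-04]] 0.295744217213644
```

View pics/wrist3.png

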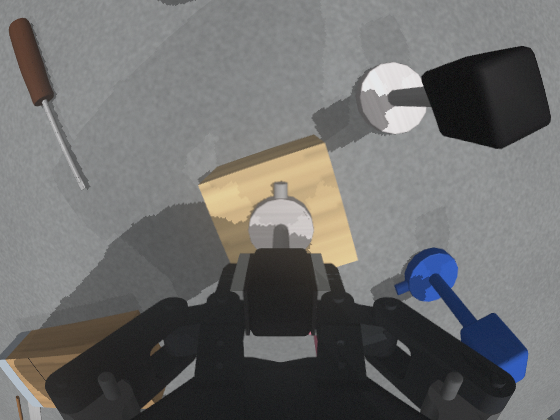

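{"method": "servo_tool", "body": {"deltas": [0,0,0.01,0,0,0,0.025,0,0,0,0.045,0,0,0,0.06,0,0,0,0.06,0]}}

```text
time_s: 4.27
eef_pos: [515.6, -145.9, 203.5]
tcp_rot: [[-0.561, 0.006, 0.828], [-0.828, -0.001, -0.561], [-0.002, -1.0, 0.005]]
ft_force: [0.6, -1.0, -1.0]
opening: 0.296
```

{"method": "servo_tool", "body": {"deltas": [-0.003,0.02,0,0,-0.007,0.05,0,0,-0.013,0.085,0,0,-0.018,0.12,0,0,-0.023,0.155,0,0]}}

```text
time_s: 4.68
eef_pos: [490.5, 10.8, 198.6]
tcp_rot: [[-0.562, -0.001, 0.827], [-0.827, 0.0, -0.562], [0.0, -1.0, -0.001]]
ft_force: [0.3, 1.4, -0.2]
opening: 0.293
```

{"method": "servo_tool", "body": {"deltas": [-0.005,0.035,0,0,-0.01,0.07,0,0,-0.015,0.105,0,0,-0.018,0.125,0,0,-0.0195,0.133,0,0]}}

```text
time_s: 5.1
eef_pos: [470.8, 145.1, 198.3]
tcp_rot: [[-0.559, -0.001, 0.829], [-0.829, 0.0, -0.559], [0.001, -1.0, -0.001]]
ft_force: [-0.2, 0.1, -2.1]
opening: 0.296
```

{"method": "servo_tool", "body": {"deltas": [0,0,0,0,0,0,0,0,0,0,0,0,0,0,0,0]}}

```text
time_s: 5.43
eef_pos: [471.9, 141.4, 199.2]
tcp_rot: [[-0.562, -0.0, 0.827], [-0.827, -0.0, -0.562], [0.0, -1.0, 0.0]]
ft_force: [-0.4, -1.5, -1.6]
opening: 0.294
```

Run:
```python
from h import *
s=manip.observe(); print(s['time_s'],s['eef_pos'],s['ft_force'],s['opening'])
for n in ('wrist','side','top'):
    c=cal(n)
    im=capture(n)[:,:,::-1]; cv2.imwrite(f'pics/{n}4.png',im); print(n,proj(c,(471.8,142.2,70)))
```

```text
5.4333 [471.94156717 141.40906437 199.1833587 ] [-0.38905727 -1.45956291 -1.62128142] 0.2942313272028511
wrist [280.44649584 198.18867396]
side [314.15906333 318.55257915]
top [215.71715816 241.3418699 ]
```

View pics/wrist4.png

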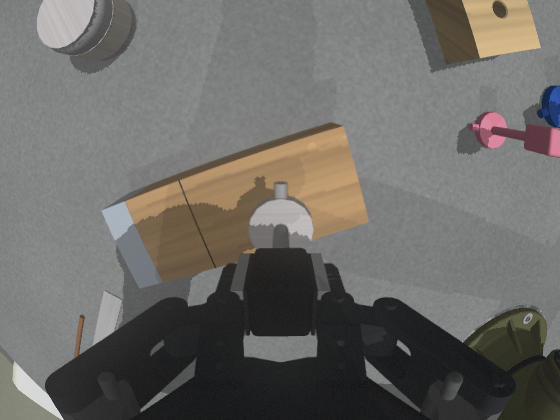

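View pics/side4.png

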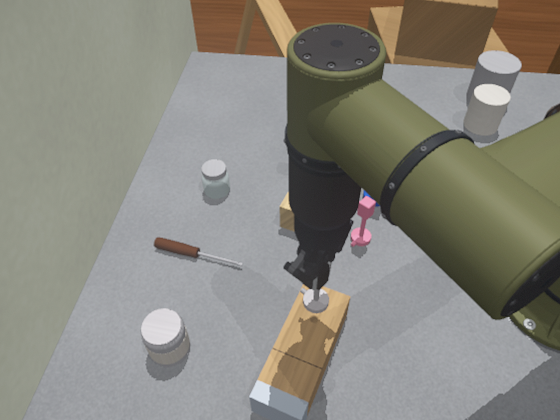

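View pics/top4.png

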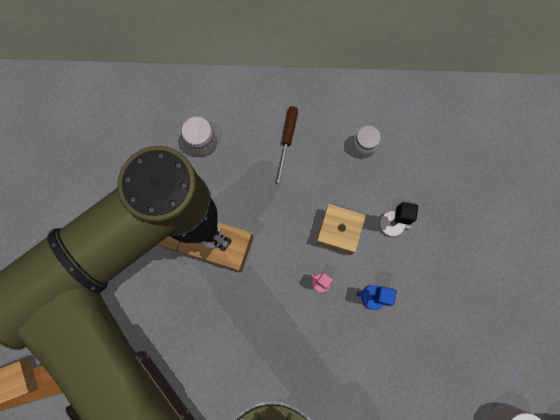

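{"method": "servo_tool", "body": {"deltas": [-0.017,0.011,0,0,-0.033,0.022,0,0,-0.033,0.022,0,0,-0.033,0.022,0,0,-0.033,0.022,0,0]}}

```text
time_s: 6.0
eef_pos: [439.0, 164.1, 199.4]
tcp_rot: [[-0.561, 0.0, 0.828], [-0.828, 0.0, -0.561], [-0.0, -1.0, 0.0]]
ft_force: [-0.3, -0.8, -2.5]
opening: 0.296
```

Run:
```python
from h import *; import pickle
s=manip.observe(); print(s['time_s'],s['eef_pos'],s['ft_force'],s['opening'])
d={'s':s}
for n in ('wrist','side'):
    d[n]=cal(n)
    im=capture(n)[:,:,::-1]; cv2.imwrite(f'pics/{n}5.png',im)
    if n=='wrist': cv2.imwrite('pics/w5c.png',cv2.resize(im[120:350,200:360],None,fx=5,fy=5,interpolation=cv2.INTER_CUBIC)[:, :][:600]); cv2.imwrite('pics/w5d.png',cv2.resize(im[230:350,200:360],None,fx=5,fy=5,interpolation=cv2.INTER_CUBIC))
    else: cv2.imwrite('pics/s5c.png',cv2.resize(im[255:355,260:380],None,fx=6,fy=6,interpolation=cv2.INTER_CUBIC))
pickle.dump(d,open('d5.pkl','wb'))
```

```text
6.0 [439.00743636 164.1461934  199.42003495] [-0.30673733 -0.77163735 -2.53649489] 0.2963744742308065
```

View pics/w5c.png

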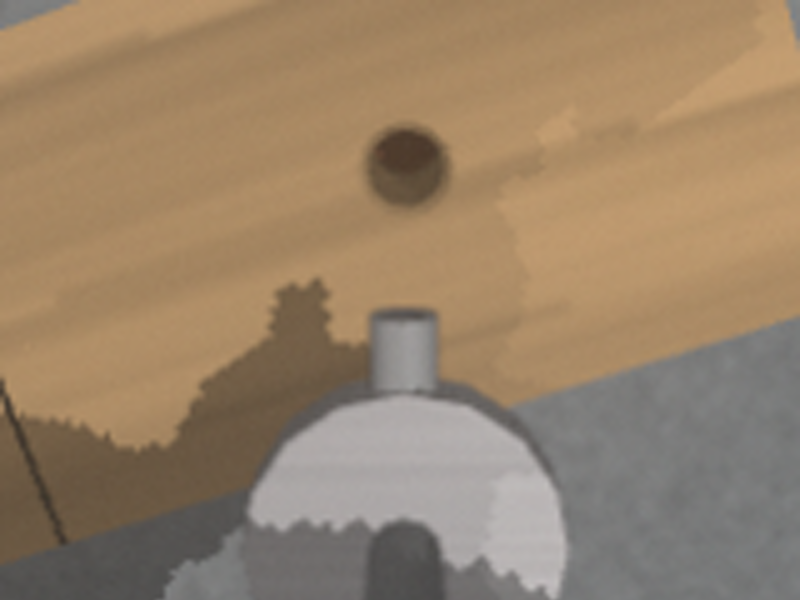

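View pics/w5d.png

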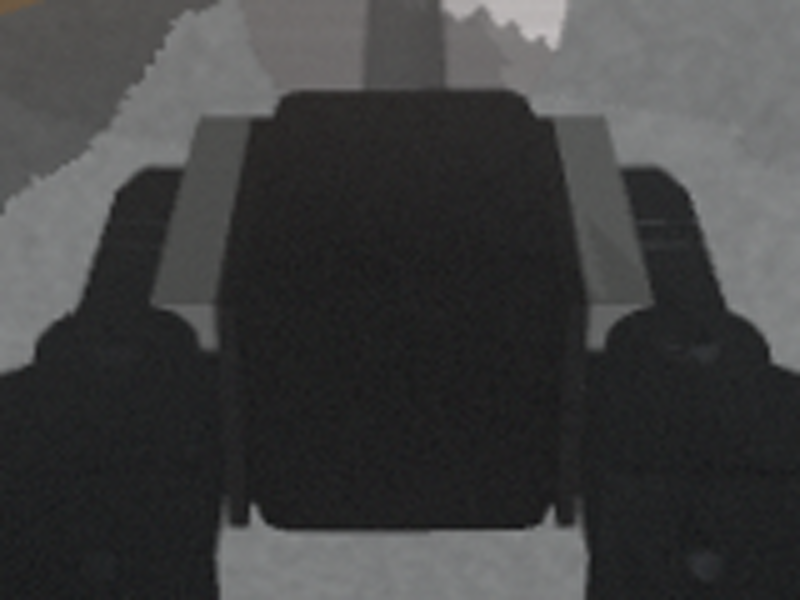

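View pics/s5c.png

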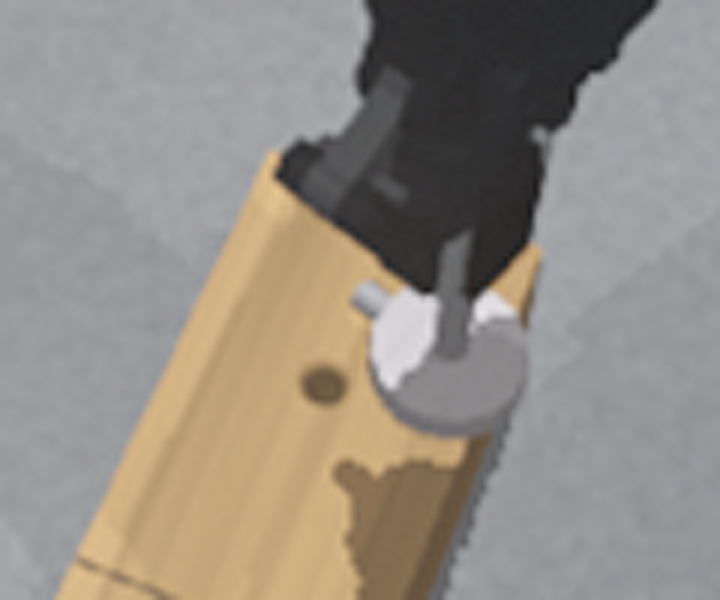

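Run:
```python
from h import *; import pickle
np.set_printoptions(precision=1,suppress=True)
d=pickle.load(open('d5.pkl','rb')); W,S=d['wrist'],d['side']
w=lambda x,y:(200+x/5-.4,120+y/5-.4); sd=lambda x,y:(260+x/6-.4,255+y/6-.4)
tcp=d['s']['eef_pos']; print(tcp)
a=onz(W,w(405,552),142); b=onz(S,sd(450,349),142); print('disc W,S',a,b,'tri',tri([ray(W,w(405,552)),ray(S,sd(450,349))]))
h=onz(W,w(407,165),70); k=onz(S,sd(324,385),70); print('hole',h,k)
print('delta W',h-a,'S',k-b)
# handle top centre
wd=lambda x,y:(200+x/5-.4,230+y/5-.4)
for z in (232,237): print('handle top',onz(W,wd(403,(305+525)/2),z), onz(W,wd(220,305),z),onz(W,wd(583,305),z),onz(W,wd(250,525),z))
```

```text
[439.  164.1 199.4]
disc W,S [437.7 165.7 142. ] [439.2 166.  142. ] tri [438.5 165.8 142.3]
hole [471.6 142.2  70. ] [472.7 142.8  70. ]
delta W [ 33.9 -23.4 -72. ] S [ 33.6 -23.2 -72. ]
handle top [436.9 166.5 232. ] [453.8 172.6 232. ] [437.7 148.7 232. ] [434.2 184.3 232. ]
handle top [439.9 164.5 237. ] [456.1 170.3 237. ] [440.7 147.5 237. ] [437.3 181.4 237. ]
```

Both views agree: the gauge needs (+33.7,-23.3) mm to reach the hole axis. I'll move over it and come down.

{"method": "servo_tool", "body": {"deltas": [0.017,-0.012,0,0,0.0337,-0.0233,0,0,0.0337,-0.0233,-0.01,0,0.0337,-0.0233,-0.025,0,0.0337,-0.0233,-0.035,0]}}

```text
time_s: 6.52
eef_pos: [472.4, 140.5, 162.4]
tcp_rot: [[-0.562, -0.002, 0.827], [-0.827, -0.001, -0.562], [0.002, -1.0, -0.001]]
ft_force: [-0.6, 0.1, -2.1]
opening: 0.3
```

{"method": "servo_tool", "body": {"deltas": [0,0,0,0,0,0,0,0,0,0,0,0,0,0,0,0]}}

```text
time_s: 6.85
eef_pos: [472.8, 141.4, 165.3]
tcp_rot: [[-0.561, 0.001, 0.828], [-0.828, 0.001, -0.561], [-0.001, -1.0, 0.001]]
ft_force: [0.6, 0.2, -1.7]
opening: 0.296
```

Run:
```python
from h import *
s=manip.observe(); print(s['time_s'],s['eef_pos'],s['ft_force'])
im=capture('side')[:,:,::-1]; cv2.imwrite('pics/s6c.png',cv2.resize(im[255:355,260:380],None,fx=6,fy=6,interpolation=cv2.INTER_CUBIC))
```

```text
6.85 [472.78368202 141.3685932  165.31194713] [ 0.64333271  0.16078754 -1.73090145]
```

View pics/s6c.png

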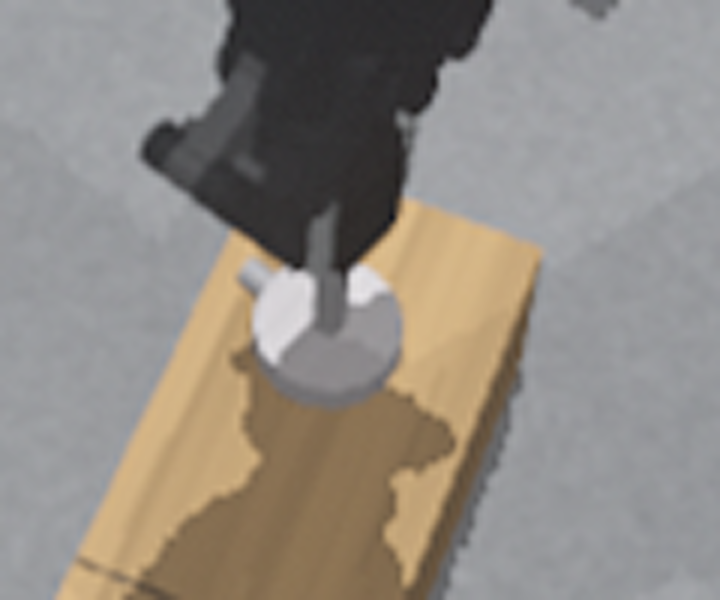

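{"method": "servo_tool", "body": {"deltas": [0,0,-0.002,0,0,0,-0.004,0,0,0,-0.006,0,0,0,-0.008,0,0,0,-0.01,0]}}

```text
time_s: 7.32
eef_pos: [472.4, 141.1, 154.0]
tcp_rot: [[-0.561, -0.0, 0.828], [-0.828, -0.0, -0.561], [0.0, -1.0, -0.0]]
ft_force: [-0.0, 0.7, -1.2]
opening: 0.294
```

{"method": "servo_tool", "body": {"deltas": [0,0,-0.001,0,0,0,-0.002,0,0,0,-0.003,0,0,0,-0.004,0,0,0,-0.005,0]}}

```text
time_s: 7.73
eef_pos: [472.5, 141.1, 149.2]
tcp_rot: [[-0.561, 0.0, 0.828], [-0.828, -0.0, -0.561], [-0.0, -1.0, 0.0]]
ft_force: [-0.5, -0.9, -0.9]
opening: 0.298
```

{"method": "servo_tool", "body": {"deltas": [0,0,-0.001,0,0,0,-0.002,0,0,0,-0.003,0,0,0,-0.004,0,0,0,-0.005,0]}}

```text
time_s: 8.15
eef_pos: [472.5, 141.1, 144.2]
tcp_rot: [[-0.561, -0.0, 0.828], [-0.828, -0.0, -0.561], [0.0, -1.0, 0.0]]
ft_force: [1.4, 0.3, -0.7]
opening: 0.294
```

{"method": "servo_tool", "body": {"deltas": [0,0,-0.001,0,0,0,-0.002,0,0,0,-0.003,0,0,0,-0.004,0,0,0,-0.005,0]}}

```text
time_s: 8.57
eef_pos: [472.5, 141.1, 139.2]
tcp_rot: [[-0.561, 0.0, 0.828], [-0.828, -0.0, -0.561], [0.0, -1.0, 0.0]]
ft_force: [-0.6, -0.9, 2.5]
opening: 0.294
```

{"method": "servo_tool", "body": {"deltas": [0,0,-0.001,0,0,0,-0.002,0,0,0,-0.003,0,0,0,-0.004,0,0,0,-0.005,0]}}

```text
time_s: 8.98
eef_pos: [472.6, 141.1, 134.5]
tcp_rot: [[-0.561, 0.0, 0.828], [-0.828, -0.0, -0.561], [-0.0, -1.0, 0.0]]
ft_force: [-2.0, 0.1, 2.6]
opening: 0.296
```

{"method": "servo_tool", "body": {"deltas": [0,0,-0.0005,0,0,0,-0.001,0,0,0,-0.0015,0,0,0,-0.002,0,0,0,-0.002,0]}}

```text
time_s: 9.4
eef_pos: [472.5, 141.1, 132.2]
tcp_rot: [[-0.561, 0.0, 0.828], [-0.828, -0.0, -0.561], [0.0, -1.0, 0.0]]
ft_force: [-0.8, -0.5, 2.0]
opening: 0.294
```

The stop is on the wood and sliding: Fz reads about 2.5 N, which is 4 N of friction less the gauge's weight. I'll keep going in small steps.

{"method": "servo_tool", "body": {"deltas": [0,0,-0.001,0,0,0,-0.002,0,0,0,-0.003,0,0,0,-0.003,0]}}

```text
time_s: 9.73
eef_pos: [472.5, 141.1, 128.9]
tcp_rot: [[-0.561, -0.0, 0.828], [-0.828, -0.0, -0.561], [0.0, -1.0, -0.0]]
ft_force: [-0.7, -0.5, 0.7]
opening: 0.297
```

{"method": "servo_tool", "body": {"deltas": [0,0,-0.001,0,0,0,-0.002,0,0,0,-0.002,0]}}

```text
time_s: 9.98
eef_pos: [472.5, 141.1, 127.0]
tcp_rot: [[-0.561, -0.0, 0.828], [-0.828, -0.0, -0.561], [0.0, -1.0, -0.0]]
ft_force: [-0.3, -0.3, 1.8]
opening: 0.294
```

{"method": "servo_tool", "body": {"deltas": [0,0,-0.001,0,0,0,-0.002,0,0,0,-0.002,0]}}

```text
time_s: 10.23
eef_pos: [472.5, 141.1, 125.0]
tcp_rot: [[-0.561, -0.0, 0.828], [-0.828, -0.0, -0.561], [0.0, -1.0, -0.0]]
ft_force: [-0.4, -0.4, 1.9]
opening: 0.298
```

{"method": "servo_tool", "body": {"deltas": [0,0,-0.001,0,0,0,-0.002,0,0,0,-0.002,0]}}

```text
time_s: 10.48
eef_pos: [472.4, 141.1, 123.0]
tcp_rot: [[-0.561, -0.0, 0.828], [-0.828, -0.0, -0.561], [0.0, -1.0, -0.0]]
ft_force: [0.0, -1.1, 1.9]
opening: 0.297
```

{"method": "servo_tool", "body": {"deltas": [0,0,-0.001,0,0,0,-0.0015,0,0,0,-0.0015,0]}}

```text
time_s: 10.73
eef_pos: [472.5, 141.1, 121.6]
tcp_rot: [[-0.561, -0.0, 0.828], [-0.828, -0.0, -0.561], [0.0, -1.0, -0.0]]
ft_force: [-1.1, -0.2, 2.2]
opening: 0.299
```

{"method": "servo_tool", "body": {"deltas": [0,0,-0.001,0,0,0,-0.0015,0,0,0,-0.0015,0]}}

```text
time_s: 10.98
eef_pos: [472.4, 141.1, 120.1]
tcp_rot: [[-0.561, -0.0, 0.828], [-0.828, -0.0, -0.561], [0.0, -1.0, -0.0]]
ft_force: [0.2, -1.9, 1.6]
opening: 0.296
```

{"method": "servo_tool", "body": {"deltas": [0,0,-0.001,0,0,0,-0.0015,0,0,0,-0.0015,0]}}

```text
time_s: 11.23
eef_pos: [472.4, 141.1, 118.6]
tcp_rot: [[-0.561, -0.0, 0.828], [-0.828, -0.0, -0.561], [0.0, -1.0, -0.0]]
ft_force: [-0.2, -1.3, 1.8]
opening: 0.3
```

{"method": "servo_tool", "body": {"deltas": [0,0,-0.001,0,0,0,-0.0015,0,0,0,-0.0015,0]}}

```text
time_s: 11.48
eef_pos: [472.4, 141.1, 117.1]
tcp_rot: [[-0.561, -0.0, 0.828], [-0.828, -0.0, -0.561], [0.0, -1.0, -0.0]]
ft_force: [0.9, -1.1, 2.3]
opening: 0.293
```

{"method": "servo_tool", "body": {"deltas": [0,0,-0.001,0,0,0,-0.0015,0,0,0,-0.0015,0]}}

```text
time_s: 11.73
eef_pos: [472.5, 141.1, 115.6]
tcp_rot: [[-0.561, -0.0, 0.828], [-0.828, -0.0, -0.561], [0.0, -1.0, -0.0]]
ft_force: [-0.3, -1.5, 1.7]
opening: 0.297
```

{"method": "servo_tool", "body": {"deltas": [0,0,-0.001,0,0,0,-0.0015,0,0,0,-0.0015,0]}}

```text
time_s: 11.98
eef_pos: [472.5, 141.1, 114.4]
tcp_rot: [[-0.561, 0.0, 0.828], [-0.828, -0.0, -0.561], [0.0, -1.0, 0.0]]
ft_force: [-0.1, -1.0, 4.1]
opening: 0.296
```

{"method": "servo_tool", "body": {"deltas": [0,0,-0.0005,0,0,0,-0.0005,0]}}

```text
time_s: 12.15
eef_pos: [472.6, 141.1, 114.2]
tcp_rot: [[-0.561, 0.0, 0.828], [-0.828, -0.0, -0.561], [-0.0, -1.0, 0.0]]
ft_force: [-1.5, -1.1, 6.0]
opening: 0.292
```

{"method": "servo_tool", "body": {"deltas": [0,0,-0.0005,0,0,0,-0.0005,0]}}

```text
time_s: 12.32
eef_pos: [472.6, 141.1, 113.9]
tcp_rot: [[-0.561, 0.001, 0.828], [-0.828, -0.0, -0.561], [-0.0, -1.0, 0.001]]
ft_force: [-2.5, -0.8, 7.0]
opening: 0.297
```

The rod is on the bottom: Fz is rising to 7 N and the tool has stopped following. I'll press slightly more and hold.

{"method": "servo_tool", "body": {"deltas": [0,0,-0.0004,0,0,0,-0.0004,0,0,0,-0.0004,0,0,0,-0.0004,0,0,0,-0.0004,0]}}

```text
time_s: 12.73
eef_pos: [472.6, 141.1, 113.7]
tcp_rot: [[-0.561, 0.001, 0.828], [-0.828, -0.0, -0.561], [-0.0, -1.0, 0.001]]
ft_force: [-2.5, -0.9, 6.7]
opening: 0.297
```

{"method": "servo_tool", "body": {"deltas": [0,0,0,0,0,0,0,0,0,0,0,0,0,0,0,0,0,0,0,0]}}

```text
time_s: 13.15
eef_pos: [472.6, 141.1, 113.7]
tcp_rot: [[-0.561, 0.001, 0.828], [-0.828, -0.0, -0.561], [-0.0, -1.0, 0.001]]
ft_force: [-1.3, -1.4, 6.7]
opening: 0.297
```

{"method": "servo_tool", "body": {"deltas": [0,0,0,0,0,0,0,0,0,0,0,0,0,0,0,0,0,0,0,0]}}

```text
time_s: 13.57
eef_pos: [472.7, 141.1, 113.7]
tcp_rot: [[-0.561, 0.001, 0.828], [-0.828, 0.0, -0.561], [-0.0, -1.0, 0.001]]
ft_force: [-2.6, -1.2, 6.9]
opening: 0.3
```

{"method": "servo_tool", "body": {"deltas": [0,0,0,0,0,0,0,0,0,0,0,0,0,0,0,0,0,0,0,0]}}

```text
time_s: 13.98
eef_pos: [472.6, 141.1, 113.6]
tcp_rot: [[-0.561, 0.001, 0.828], [-0.828, -0.0, -0.561], [-0.0, -1.0, 0.001]]
ft_force: [-2.3, -0.5, 6.5]
opening: 0.295
```

Run:
```python
from h import *
s=manip.observe(); print(s['time_s'],s['eef_pos'],s['ft_force'])
im=capture('side')[:,:,::-1]; cv2.imwrite('pics/s7c.png',cv2.resize(im[255:355,260:380],None,fx=6,fy=6,interpolation=cv2.INTER_CUBIC))
```

```text
13.9833 [472.62584836 141.08333145 113.64659634] [-2.25067215 -0.45070724  6.46928685]
```

View pics/s7c.png

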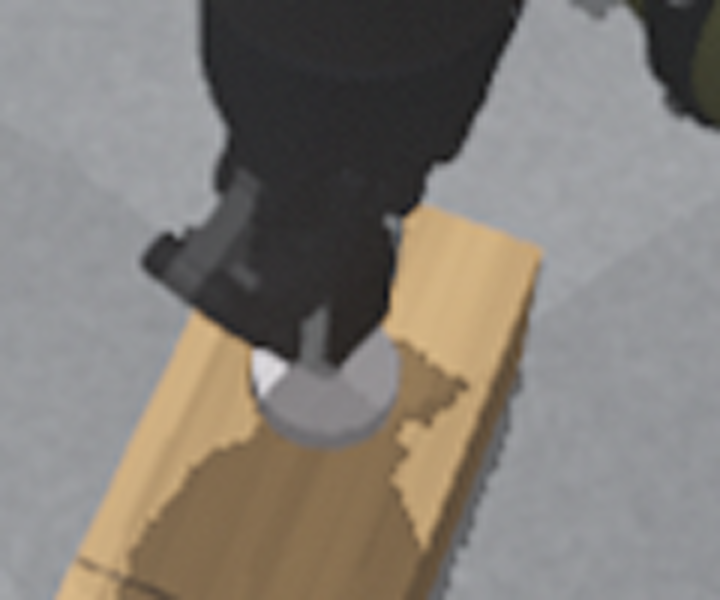

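{"method": "servo_tool", "body": {"deltas": [0.0005,0,-0.0004,0,0.0005,0,-0.0008,0,0.0005,0,-0.0008,0,0.0005,0,-0.0008,0,0.0005,0,-0.0008,0]}}

```text
time_s: 14.45
eef_pos: [472.9, 141.1, 113.0]
tcp_rot: [[-0.561, 0.0, 0.828], [-0.828, -0.0, -0.561], [-0.0, -1.0, 0.0]]
ft_force: [-4.0, -1.1, 7.9]
opening: 0.295
```

{"method": "servo_tool", "body": {"deltas": [0,0,0,0,0,0,0,0,0,0,0,0,0,0,0,0,0,0,0,0]}}

```text
time_s: 14.87
eef_pos: [472.9, 141.1, 113.0]
tcp_rot: [[-0.561, 0.0, 0.828], [-0.828, -0.0, -0.561], [-0.0, -1.0, 0.0]]
ft_force: [-3.6, -0.1, 7.3]
opening: 0.295
```

{"method": "servo_tool", "body": {"deltas": [0,0,0,0,0,0,0,0,0,0,0,0,0,0,0,0,0,0,0,0]}}

```text
time_s: 15.28
eef_pos: [472.9, 141.1, 113.0]
tcp_rot: [[-0.561, 0.0, 0.828], [-0.828, -0.0, -0.561], [-0.0, -1.0, 0.0]]
ft_force: [-3.6, -0.9, 8.6]
opening: 0.296
```

{"method": "servo_tool", "body": {"deltas": [0,0,0,0,0,0,0,0,0,0,0,0,0,0,0,0,0,0,0,0]}}

```text
time_s: 15.7
eef_pos: [472.9, 141.1, 113.0]
tcp_rot: [[-0.561, 0.0, 0.828], [-0.828, -0.0, -0.561], [-0.0, -1.0, 0.0]]
ft_force: [-4.5, -0.5, 8.2]
opening: 0.296
```

Spring slope matches the bottom: Fz rises with travel and holds at about 8 N. I'll relieve the sideways force, ease off partway and release.

{"method": "servo_tool", "body": {"deltas": [-0.0007,0,0,0,-0.0014,0,0,0,-0.0014,0,0.0004,0,-0.0014,0,0.0008,0,-0.0014,0,0.0008,0]}}

```text
time_s: 16.12
eef_pos: [472.3, 141.2, 114.0]
tcp_rot: [[-0.561, 0.002, 0.828], [-0.828, 0.0, -0.561], [-0.002, -1.0, 0.002]]
ft_force: [-0.3, -1.7, 6.7]
opening: 0.298
```

{"method": "servo_tool", "body": {"deltas": [0,0,0,0,0,0,0,0]}}

```text
time_s: 16.28
eef_pos: [472.3, 141.2, 113.9]
tcp_rot: [[-0.561, 0.002, 0.828], [-0.828, 0.0, -0.561], [-0.002, -1.0, 0.002]]
ft_force: [-0.4, -0.3, 5.8]
opening: 0.296
```

{"method": "servo_tool", "body": {"deltas": [0,0,0,0,0,0,0,0,0,0,0,0,0,0,0,0,0,0,0,0], "claw": 1}}

```text
time_s: 16.7
eef_pos: [471.4, 141.1, 112.4]
tcp_rot: [[-0.561, -0.001, 0.828], [-0.828, -0.0, -0.561], [0.001, -1.0, -0.0]]
ft_force: [-0.4, 0.1, 0.5]
opening: 0.979
```

{"method": "servo_tool", "body": {"deltas": [0,0,0,0,0,0,0,0,0,0,0,0,0,0,0,0,0,0,0,0]}}

```text
time_s: 17.12
eef_pos: [471.6, 141.1, 112.9]
tcp_rot: [[-0.561, 0.0, 0.828], [-0.828, -0.0, -0.561], [0.0, -1.0, 0.0]]
ft_force: [0.6, -0.1, -0.5]
opening: 1.002
```

Run:
```python
from h import *
s=manip.observe(); print(s['time_s'],s['eef_pos'],s['ft_force'],s['opening'])
im=capture('wrist')[:,:,::-1]; cv2.imwrite('pics/wrist8.png',im)
```

```text
17.1167 [471.58122259 141.1232735  112.88692748] [ 0.5689273  -0.05794885 -0.48898362] 1.0018827669543837
```

View pics/wrist8.png

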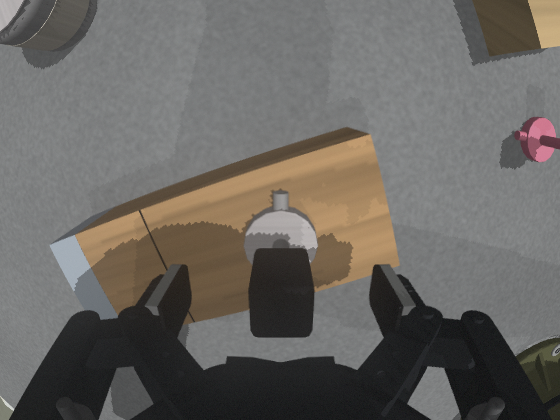

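The pads are clear on both sides of the handle (281,290), and the gauge stands in the timber. I'll retreat straight up and then away.

{"method": "servo_tool", "body": {"deltas": [0,0,0.015,0,0,0,0.035,0,0,0,0.065,0,0,0,0.1,0,0,0,0.135,0]}}

```text
time_s: 17.58
eef_pos: [471.2, 140.8, 249.1]
tcp_rot: [[-0.561, -0.001, 0.828], [-0.828, -0.001, -0.561], [0.001, -1.0, -0.0]]
ft_force: [-0.2, -0.2, 1.1]
opening: 1.0
```

{"method": "servo_tool", "body": {"deltas": [-0.01,0.03,0.02,0,-0.025,0.065,0.03,0,-0.04,0.1,0.03,0,-0.055,0.135,0.03,0,-0.06,0.15,0.03,0]}}

```text
time_s: 18.0
eef_pos: [409.8, 294.2, 277.7]
tcp_rot: [[-0.559, -0.001, 0.829], [-0.829, 0.001, -0.559], [-0.0, -1.0, -0.001]]
ft_force: [0.4, 0.2, -1.2]
opening: 1.001
```

{"method": "servo_tool", "body": {"deltas": [-0.01,0.03,0,0,-0.02,0.06,0,0,-0.03,0.09,0,0,-0.03,0.09,0,0,-0.03,0.09,0,0]}}

```text
time_s: 18.42
eef_pos: [380.9, 382.2, 277.0]
tcp_rot: [[-0.559, -0.001, 0.829], [-0.829, -0.002, -0.559], [0.002, -1.0, 0.0]]
ft_force: [0.5, -0.0, -0.9]
opening: 1.006
```

Run:
```python
from h import *
s=manip.observe(); print(s['time_s'],s['eef_pos'],s['ft_force'])
a=capture('side')[:,:,::-1]; b=capture('top')[:,:,::-1]
cv2.imwrite('pics/s9.png',a);cv2.imwrite('pics/t9.png',b)
cv2.imwrite('pics/s9c.png',np.hstack([cv2.resize(a[250:350,260:360],(400,400),interpolation=cv2.INTER_CUBIC),cv2.resize(b[200:280,170:250],(400,400),interpolation=cv2.INTER_CUBIC)]))
```

```text
18.4167 [380.86617887 382.19826735 277.02347809] [ 0.48788533 -0.01511426 -0.86201102]
```

View pics/s9.png

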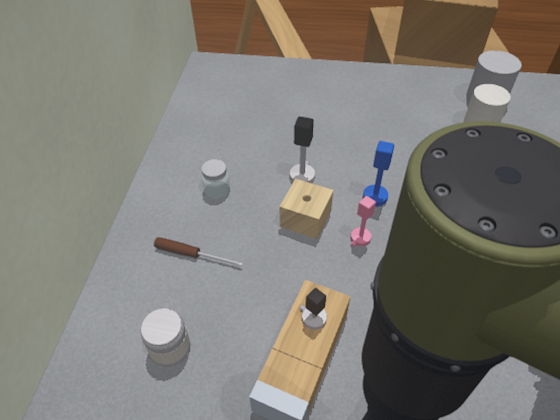

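View pics/s9c.png

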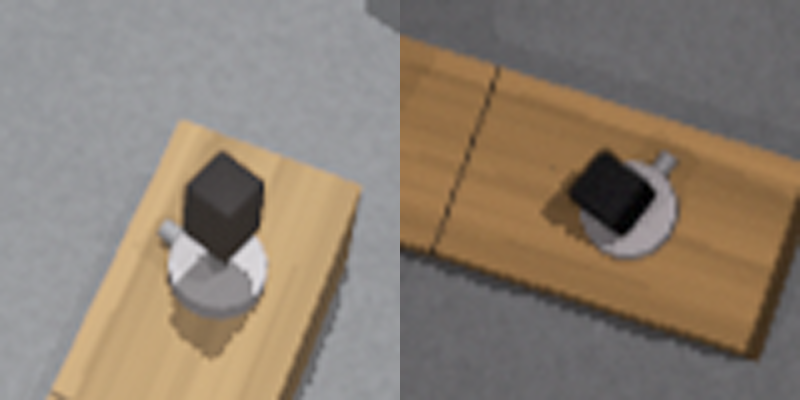

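Run:
```python
from h import *
np.set_printoptions(precision=1,suppress=True)
T,S=cal('top'),cal('side')
s=lambda x,y:(260+x/4-.4,250+y/4-.4); t=lambda x,y:(170+(x-400)/5-.4,200+y/5-.4)
print('stop top',onz(S,s(217,265),82),onz(T,t(630,209),82),tri([ray(S,s(217,265)),ray(T,t(630,209))]))
hs,ht=s(223,183),t(612,188)
for z in (148,152): print('handle top',z,onz(S,hs,z),onz(T,ht,z))
print(tri([ray(S,hs),ray(T,ht)]))
```

```text
stop top [472.7 143.4  82. ] [470.1 140.7  82. ] [471.7 141.2  77.5]
handle top 148 [473.1 141.2 148. ] [470.3 139.4 148. ]
handle top 152 [473.1 143.5 152. ] [469.7 138.8 152. ]
[471.9 139.7 145. ]
```

Run:
```python
from plant import manip
print(manip.job_done()); print(manip.observe()['time_s'])
```

```text
the job is handed in; nothing more can be done
None
the job is handed in; nothing more can be done
```

I took the depth gauge out of its block, set its rod in the dowel hole and left it standing there. I handed the job in at about 18.5 s; no verdict is reported.

- **Seating:** The stop met the wood at the expected height and then slid with a steady push of about 4 N. The rod bottomed out after about 25 mm of sliding, so I estimate the hole is roughly 40 mm deep. I pressed it on the bottom at about 8–10 N for over 3 s. The highest force I read was under 11 N, well below the 25 N limit.
- **Side force:** While pressing, I first shifted the gauge the wrong way in x. The sideways force rose from about 2 N to 4 N; I brought it back to near zero before letting go.
- **Last checks:** In the side view the gauge stands free and the jar, tin and screwdriver look unmoved. Rays from the side and top views put the stop about 2 mm or less from the measured hole axis. The gauge leans about 0.02–0.03 rad at most. The two views disagree by about 3–5 mm in absolute position, so these figures are approximate. The pictures can't show whether the tip is still on the bottom after release; that rests on the forces I read before letting go.

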